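# Lids back on the seasoning pots

### The arm

A 6-joint arm with a two-finger parallel gripper is mounted at the origin on the work surface. World frame = base frame: x ahead of the robot, y to its left, z up, the work surface at z = 0. Lengths are in m, angles in rad, forces in N, time in s.
With the tool pointing down it reaches from about 0.35 to 0.975 m from the base axis. Payload 4.9 kg.
Tool frame: the origin (TCP) lies between the finger pads; the fingertips stand 25 mm ahead of it and the grasp point (between the pads) lies 6 mm ahead of it (manip.tcp_to_tips is the z of the fingertips in the tool frame, in m); z points along the fingers, y is the line along which they close (so a half turn about z gives the same grasp; the last joint's range is limited). The gripper opens to 85 mm and grips with 20 to 120 N. Pads are 22 mm wide; open, the fingers measure 114 mm over their backs; the gripper's body (76 mm by 85 mm) begins 54 mm behind the grasp point. The pads swing forward as they close: fully open they stand 13 mm farther back than shut.
Start: joints at [-1.248, 0.053, 1.613, -0, 1.476, -0.119], TCP at [0.267, -0.565, 0.256] pointing down, gripper open.
Joint ranges: [-3.01, 3.01], [-1.01, 2.22], [0.06, 2.58], [-1.02, 4.17], [0.09, 2.62], [-3.14, 3.14]. Speed limits (rad/s): [2.57, 2.57, 3.14, 3.14, 3.14, 3.14].

### API

Orientations are given as a unit quaternion [w, x, y, z].
In Python, from plant import manip gives the robot as it stands. The module is installed in compiled form; this text tells all that it offers.
- The arm moves only by the tool arm_command, never from a script. Its argument "moves" is a list of rows, each a list of 3 entries, a list of its own where there are three numbers: the opening, from -1 (shut) to 1 (fully open), then the shift along the tool's x, y, z in units of 0.15 m (1.0 is 0.15 m), then the turn about the tool's z in units of 2 pi rad (1.0 is 2 pi rad). A call has 1 to 20 rows; each row is the pose to reach, as a shift and turn from the pose commanded when the call began, along the tool's axes at that moment, turning the shorter way round; what a row does not reach only later rows make up. A row lasts 1/12 s, in which the tool goes at most 41.7 mm and 7.16 degrees, less where a joint would pass 70% of its speed; a pose out of reach is approached as far as the arm can. A call with a number of a shift or a turn outside -1 to 1 is refused whole. A call with a gripper value outside its range is refused whole. The fingers move at their own pace and stop on an object; the grip force is fixed at half the most. Time passes only in rows, so rows that repeat a pose let the fingers close. It gives the time, the measured TCP pose, the force, the opening and the grip force at its end, in the units of the state.
- manip.state(): the state, without advancing time (a new reading comes with each control period).
- manip.grab_frame(name): name is "side" or "top"; returns a dict with "frame" (420x560x3 uint8, red, green, blue), "fx", "fy", "cx", "cy" (pixels), "k1" (the pictures are not rectified: a ray, as slopes to the right and down, at radius r is drawn at 1 + k1 r^2 times it, then the intrinsics apply), "R" (3x3) and "t" (3): a world point X has camera coordinates R X + t. Camera axes: x right, y down, z forward; pixel columns grow to the right and rows downward; lengths in m; the calibration is good to about 2 mm. A picture is of the moment at which its call begins. There is no depth.
- manip.job_done(): hands the job in; it is judged then, once.
Trained networks look in a picture, given as the dict that the camera call returned (one of the last four; its "shot" number tells which), for a name from the list of things; names that differ only in an ending like _2 or _b are one class to them, and where a whole thing is asked for, a point or a joint stands for the part that bears it (a point fixed in the world has none). Each returns a list of dicts, best first, with "confidence" (0 to 1); they miss things now and then, are a little off and sometimes report something else, mostly with a low value. They report only what shows in the picture. A call takes as long as a camera call. They do not tell look-alikes from the thing itself.
- manip.search_frame(picture, target): "extent" ([left, top, right, bottom] in pixels, round what is visible of it).
The state is a dict: "time": time; "joint_pos": joint angles; "joint_vel": joint speeds; "joint_efforts": joint torques, N m; "tool_pos": TCP position; "tool_rot": TCP orientation; "contact_force": force on the tool from outside, world axes, zero at the start; "ft_torque": the same for the moment, N m; "gripper_width": opening from 0.0 (shut) to 1.0 (fully open); "grasp_force": force on a finger pad.
Only numpy, scipy, OpenCV 4.12 (cv2) and the standard library are available. Lean on these libraries where they do the work, as an engineer would, in place of code of your own. Each camera call takes 0.05 s, during which the arm holds its last target. There are 200 camera calls.

### The job

The seasoning pots have been washed and their lids are lying about among them: put each of the four lids on the pot it belongs to, seated flat and fully home. Set the lids down rather than dropping them, leave the pots standing where they are, and do not push the ramekin or the timer aside.

Things in the scene. Friction and masses are not known exactly. Their poses are not given: they have to be found in the camera images.
- pot_large: Large round open stainless seasoning pot, 120 mm outside diameter, 60 mm tall, wall and floor 3 mm. Origin: centre of its underside; z up. Stands on the table, open side up, loose, about 0.25 kg. Its own lid is seated when the lid's origin is 53 mm above this origin.
- lid_large: Stainless lid of the large round pot: round plate 132 mm across, 3 mm thick, over a round step 100 mm across, 7 mm deep, that drops into the pot's 114 mm mouth. Round black knob at its centre, 27 mm tall, 22 mm wide from 12 to 24 mm above the plate. Origin: centre of the step's underside (plate top 10 mm, handle top 37 mm above it), z up. Lies upright on the table, 0.1 kg.
- pot_small: Small round open stainless seasoning pot, 84 mm outside diameter, 50 mm tall, wall and floor 3 mm. Origin: centre of its underside; z up. Stands on the table, open side up, loose, about 0.25 kg. Its own lid is seated when the lid's origin is 43 mm above this origin.
- lid_small: Stainless lid of the small round pot: round plate 96 mm across, 3 mm thick, over a round step 64 mm across, 7 mm deep, that drops into the pot's 78 mm mouth. Round black knob at its centre, 27 mm tall, 22 mm wide from 12 to 24 mm above the plate. Origin: centre of the step's underside (plate top 10 mm, handle top 37 mm above it), z up. Lies upright on the table, 0.1 kg.
- pot_square: Square open stainless seasoning pot, 100 x 100 mm outside, 55 mm tall, wall and floor 3 mm; sides along its own x and y. Origin: centre of its underside; z up. Stands on the table, open side up, loose, about 0.25 kg. Its own lid is seated when the lid's origin is 48 mm above this origin.
- lid_square: Stainless lid of the square pot: plate 112 x 112 mm, 3 mm thick, over a step 80 x 80 mm, 7 mm deep, that drops into the pot's 94 x 94 mm mouth (any quarter turn). Black bar handle across its centre along own x: 54 mm long, 14 mm wide, 13 to 27 mm above the plate. Origin: centre of the step's underside (plate top 10 mm, handle top 37 mm above it), z up. Lies upright on the table, 0.1 kg.
- pot_oblong: Oblong open stainless seasoning pot, 124 mm (its own x) by 76 mm (its own y) outside, 50 mm tall, wall and floor 3 mm. Origin: centre of its underside; z up. Stands on the table, open side up, loose, about 0.25 kg. Its own lid is seated when the lid's origin is 43 mm above this origin.
- lid_oblong: Stainless lid of the oblong pot: plate 136 (own x) x 88 mm, 3 mm thick, over a step 104 x 56 mm, 7 mm deep, that drops into the pot's 118 x 70 mm mouth (half turn fits too). Black bar handle across its centre along own x: 54 mm long, 14 mm wide, 13 to 27 mm above the plate. Origin: centre of the step's underside (plate top 10 mm, handle top 37 mm above it), z up. Lies upright on the table, 0.1 kg.
- ramekin: Bystander: small white ceramic ramekin, about 70 mm across and 42 mm tall, standing among the pots. Origin: centre of its underside.
- timer: Bystander: round white kitchen timer lying face up among the pots, 64 mm across, 34 mm tall with its black grip bar. Origin: centre of its underside.
Not all that is in view belongs to the job. What is shaped like the lid_square but red is not meant.

How it is judged:
By the outcome, as a careful person would: the job done as asked, in the order asked, and still so for the second after the job is handed in, with the robot touching nothing.
It also fails if it takes over 120 s, if anything falls off the work surface, if the arm or the gripper's body presses on something with over 40 N, if the wrist force passes 120 N, or if a joint passes its speed limit or range.

## Working session

There is one attempt and no reset: what is moved stays moved. The work goes in short steps, Python scripts to look and compute and a tool call to move; the robot and the scene stay as the last step left them, time stands still between calls to the robot, and variables do not carry over. Pictures are saved under pics/ and viewed, at most 14 in all, crops included, and the job is handed in when it is done.

Besides the shell and the picture viewer there is one more tool, called by a JSON object that holds its "method" and its "body", one argument or row to a line. arm_command: Moves the arm, as the interface text tells. Shifts and turns lie within -1 to 1; 1 stands for 0.15 m of shift or 2 pi rad of turn. Its arguments: {"type":"object","properties":{"moves":{"type":"array"}},"required":["moves"]}

```bash
mkdir -p pics; python3 - <<'E'
from plant import manip
import cv2
s=manip.state();print(s['tool_pos'],s['tool_rot'],s['time'],manip.tcp_to_tips)
for n in("side","top"):
    p=manip.grab_frame(n);cv2.imwrite(f"pics/{n}0.png",p['frame'][:,:,::-1])
    print(n,p['fx'],p['fy'],p['cx'],p['cy'],p['k1'],p['R'],p['t'])
    for t in "pot_large lid_large pot_small lid_small pot_square lid_square pot_oblong lid_oblong ramekin timer".split():
        print(t,[([round(float(v)) for v in d['extent']],round(d['confidence'],2)) for d in manip.search_frame(p,t)[:3]])
E
```

```text
[ 0.26702207 -0.56445722  0.25506097] [-1.01993905e-03  9.75705128e-01  2.19085482e-01 -1.17236085e-04] 0.0 0.025
side 535.1223248347933 535.1223248347933 289.5158995451729 205.5717810990253 0.015360773746170892 [[-0.69032332 -0.72331817  0.01626467]
 [-0.44376266  0.40555069 -0.79912661]
 [ 0.57142665 -0.55887339 -0.6009427 ]] [0.34641233 0.23850363 1.32956584]
pot_large [([307, 175, 351, 218], 0.6)]
lid_large [([253, 212, 298, 244], 0.62)]
pot_small [([144, 250, 181, 289], 0.76)]
lid_small [([202, 196, 232, 217], 0.93)]
pot_square [([268, 146, 306, 183], 0.87)]
lid_square [([422, 171, 452, 189], 0.95), ([322, 123, 356, 142], 0.75)]
pot_oblong [([213, 246, 266, 303], 0.71)]
lid_oblong [([171, 224, 193, 242], 0.21)]
ramekin [([319, 142, 340, 163], 0.92)]
timer [([170, 223, 195, 239], 0.72), ([143, 248, 180, 288], 0.22)]
top 392.82717254610253 392.82717254610253 274.7613049846973 209.13449974294915 -0.07135572252067571 [[-0.01630944 -0.9996852  -0.01906597]
 [-0.98627748  0.01921801 -0.16397381]
 [ 0.1642886   0.01613002 -0.98628043]] [-0.00164765  0.48846181  1.25380014]
pot_large [([214, 150, 242, 175], 0.44)]
lid_large [([226, 199, 266, 241], 0.62)]
pot_small [([132, 192, 159, 217], 0.95)]
lid_small [([212, 152, 241, 178], 0.92)]
pot_square [([295, 138, 329, 176], 0.87)]
lid_square [([380, 172, 420, 211], 0.88), ([389, 246, 437, 294], 0.87), ([386, 122, 421, 160], 0.77)]
pot_oblong [([166, 228, 196, 267], 0.76)]
lid_oblong [([351, 218, 378, 262], 0.58)]
ramekin [([350, 155, 375, 177], 0.9)]
timer [([174, 165, 195, 180], 0.57), ([296, 139, 328, 173], 0.28)]
```

```bash
python3 - <<'E'
import cv2
a=cv2.imread('pics/top0.png')[95:325,100:460];cv2.imwrite('pics/top0c.png',cv2.resize(a,None,fx=2.2,fy=2.2,interpolation=cv2.INTER_CUBIC))
a=cv2.imread('pics/side0.png')[100:320,120:480];cv2.imwrite('pics/side0c.png',cv2.resize(a,None,fx=2.2,fy=2.2,interpolation=cv2.INTER_CUBIC))
E
```

```text
(no output)
```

View pics/top0c.png

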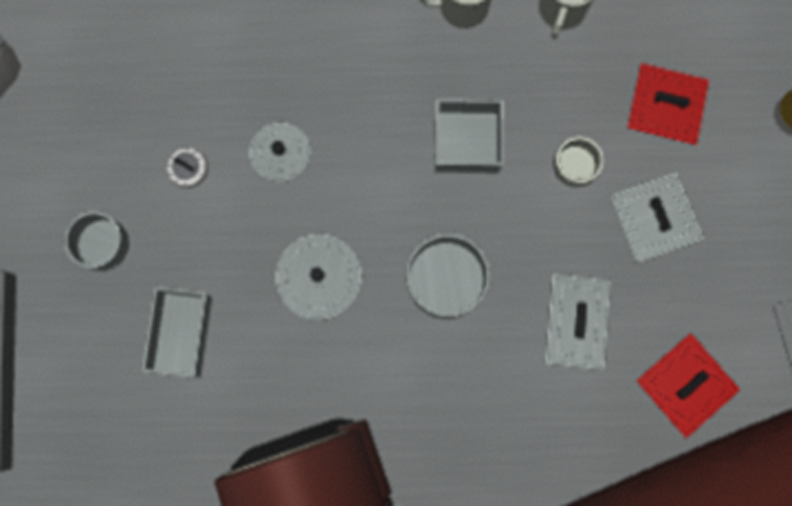

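View pics/side0c.png

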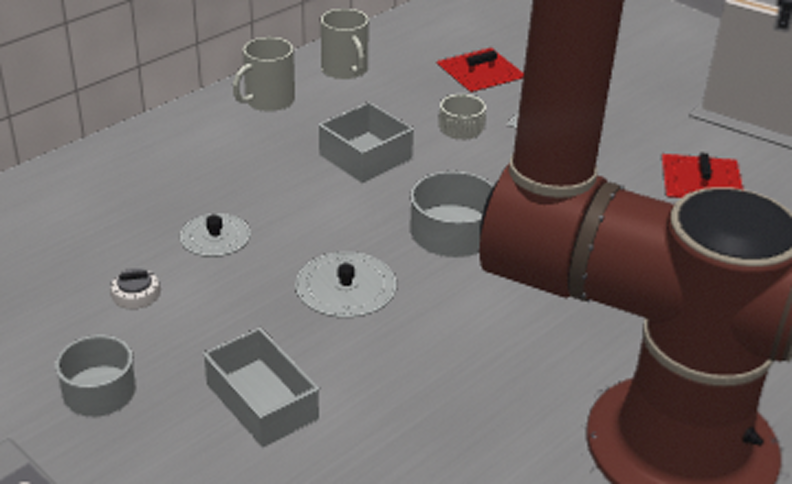

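Top crop (offset 100,95, ×2.2): lids at (318,277) large, (280,152) small, (658,217) square, (578,322) oblong; pots at (448,276), (96,240), (469,135), (178,333). The red square lids at (668,104) and (689,385) are decoys. The arm hides part of the scene in the side view. Next I'll fit outlines.

```bash
cat > h.py <<'E'
import numpy as np,cv2
from scipy.optimize import differential_evolution as DE
def proj(p,X):
    c=np.atleast_2d(X)@np.array(p['R']).T+np.array(p['t']);s=c[:,:2]/c[:,2:];s=s*(1+p['k1']*(s**2).sum(1))[:,None]
    return s*[p['fx'],p['fy']]+[p['cx'],p['cy']]
def ground(p,uv,z):
    s=cv2.undistortPoints(np.array([[uv]],float),np.array([[p['fx'],0,p['cx']],[0,p['fy'],p['cy']],[0,0,1]]),np.array([p['k1'],0,0,0.]))[0,0]
    R=np.array(p['R']);d=R.T@[s[0],s[1],1];o=-R.T@np.array(p['t']);return (o+d*(z-o[2])/d[2])[:2]
def outline(w,l,rnd,n=120):
    if rnd: a=np.linspace(0,2*np.pi,n,False);return np.c_[np.cos(a),np.sin(a)]*w/2
    t=np.linspace(-.5,.5,n//4,False);o=np.full_like(t,.5)
    return np.r_[np.c_[t,o],np.c_[o,-t],np.c_[-t,-o],np.c_[-o,t]]*[w,l]
# name: w,l,round,z, pixel init (full image), yaw known?
S=dict(pot_large=(.12,.12,1,.06),lid_large=(.132,.132,1,.01),pot_small=(.084,.084,1,.05),lid_small=(.096,.096,1,.01),
 pot_square=(.1,.1,0,.055),lid_square=(.112,.112,0,.01),pot_oblong=(.124,.076,0,.05),lid_oblong=(.136,.088,0,.01))
def curves(n,q):
    w,l,r,z=S[n];c,s=np.cos(q[2]),np.sin(q[2]);M=np.array([[c,s],[-s,c]])
    f=lambda w,l,z:np.c_[outline(w,l,r)@M+q[:2],np.full(120,z)]
    return [f(w,l,z)]+([f(w-.006,l-.006,z)] if n[:3]=='pot' else [])
def fit(n,pics,uv,wt=None):
    x0=ground(pics[0],uv,S[n][3]);G=[]
    for p in pics:
        g=cv2.GaussianBlur(cv2.cvtColor(p['frame'],cv2.COLOR_RGB2GRAY).astype(np.float32),(0,0),.7)
        G.append(np.minimum(np.hypot(cv2.Sobel(g,5,1,0,ksize=3),cv2.Sobel(g,5,0,1,ksize=3)),120))
    def cost(q):
        v=0
        for p,g in zip(pics,G):
            for C in curves(n,q):
                m=proj(p,C).astype(np.float32);v-=cv2.remap(g,m[None,:,0],m[None,:,1],cv2.INTER_LINEAR).mean()
        return v
    yb=(0,1e-6) if S[n][2] else ((-.8,.8) if 'square' in n else (-1.6,1.6))
    r=DE(cost,[(x0[0]-.02,x0[0]+.02),(x0[1]-.02,x0[1]+.02),yb],seed=1,tol=1e-6,maxiter=80,popsize=20);return r.x,-r.fun
def handle(p,n,q,z):
    g=p['frame'].max(2).astype(float);u=proj(p,[[q[0],q[1],z]])[0];yy,xx=np.mgrid[:g.shape[0],:g.shape[1]]
    m=(np.hypot(xx-u[0],yy-u[1])<13);bg=np.median(g[m]);w=np.clip(bg*.6-g,0,None)*m
    c=np.array([(xx*w).sum(),(yy*w).sum()])/w.sum();a=ground(p,c,z)
    d=np.c_[(xx-c[0]).ravel(),(yy-c[1]).ravel()];e,V=np.linalg.eigh((d*w.ravel()[:,None]).T@d)
    b=ground(p,c+V[:,1]*5,z)-a;return a,np.arctan2(b[1],b[0])
UV={k:(100+a/2.2,95+b/2.2) for k,(a,b) in dict(pot_large=(448,276),lid_large=(318,277),pot_small=(96,240),lid_small=(280,152),pot_square=(469,135),lid_square=(658,217),pot_oblong=(178,333),lid_oblong=(578,322)).items()}
E
cat > m.py <<'E'
from plant import manip
from h import *
import sys
t,s=manip.grab_frame('top'),manip.grab_frame('side');im=t['frame'].copy();im=cv2.resize(im,None,fx=4,fy=4,interpolation=cv2.INTER_CUBIC)
for n in UV:
    for nm,ps in (('top',[t]),('both',[t,s])):
        q,c=fit(n,ps,UV[n]);o=''
        if 'lid' in n: a,y=handle(t,n,q,.03);o=('handle',a.round(4),round(y,3))
        print(n,nm,q.round(4),round(c,1),*o)
        if nm=='top':
            for C in curves(n,q): cv2.polylines(im,[(proj(t,C)*4+1.5).astype(int)],True,(255,0,255),1)
im=im[4*95:4*285,4*120:4*440];cv2.imwrite(f'pics/{sys.argv[1]}.png',cv2.resize(im,(800,475),interpolation=cv2.INTER_AREA)[:,:,::-1])
E
python3 m.py fit1
```

```text
pot_large top [ 0.4477 -0.1014  0.    ] 170.7
pot_large both [ 0.4476 -0.1014  0.    ] 358.8
lid_large top [0.4583 0.0931 0.    ] 79.0 handle [0.4575 0.093 ] -2.673
lid_large both [0.4585 0.0925 0.    ] 163.6 handle [0.4575 0.093 ] -2.673
pot_small top [0.5131 0.429  0.    ] 214.8
pot_small both [0.5121 0.4319 0.    ] 405.8
lid_small top [0.6571 0.1538 0.    ] 72.2 handle [0.6562 0.1528] -2.639
lid_small both [0.6575 0.1534 0.    ] 161.9 handle [0.6562 0.1528] -2.639
pot_square top [ 0.6512 -0.1398 -0.0269] 209.1
pot_square both [ 0.6647 -0.1382 -0.0206] 426.2
lid_square top [ 0.5409 -0.4306  0.3161] 80.4 handle [ 0.5404 -0.4299] -2.833
lid_square both [ 0.5408 -0.4306  0.3223] 103.8 handle [ 0.5404 -0.4299] -2.833
pot_oblong top [ 0.3683  0.2904 -0.12  ] 182.1
pot_oblong both [ 0.3693  0.3045 -0.1543] 378.4
lid_oblong top [ 0.3817 -0.299  -0.13  ] 77.0 handle [ 0.3814 -0.2993] 3.021
lid_oblong both [ 0.3817 -0.299  -0.13  ] 112.5 handle [ 0.3814 -0.2993] 3.021
```

View pics/fit1.png

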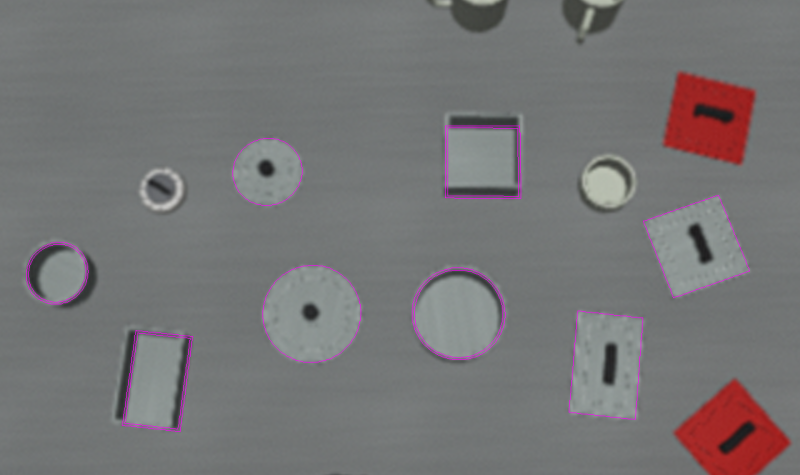

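Lid outlines match well. In the top-only fit, the square pot (482,160) and oblong pot (155,380) locked onto shadows. I'll check the two-view fits on those pots.

```bash
python3 - <<'E'
from plant import manip
from h import *
t,s=manip.grab_frame('top'),manip.grab_frame('side');V=[]
for n in ('pot_large','pot_small','pot_square','pot_oblong'):
    w,l,r,z=S[n]; R=[]
    for p in (t,s):
        q,c=fit(n,[t,s],UV[n])
        u=proj(p,[[q[0],q[1],z-.02]])[0].astype(int);f=p['frame'][u[1]-36:u[1]+36,u[0]-36:u[0]+36]
        f=cv2.resize(f,(288,288),interpolation=cv2.INTER_CUBIC)
        for C in curves(n,q): cv2.polylines(f,[((proj(p,C)-u+36)*4+1.5).astype(int)],True,(255,0,255),1)
        R.append(f)
    print(n,q.round(4)); V.append(np.vstack(R))
cv2.imwrite('pics/fit2.png',cv2.resize(np.hstack(V)[:,:,::-1],(800,400),interpolation=cv2.INTER_AREA))
E
```

```text
pot_large [ 0.4476 -0.1014  0.    ]
pot_small [0.5121 0.4319 0.    ]
pot_square [ 0.6649 -0.1381 -0.0237]
pot_oblong [ 0.3692  0.3045 -0.1568]
```

View pics/fit2.png

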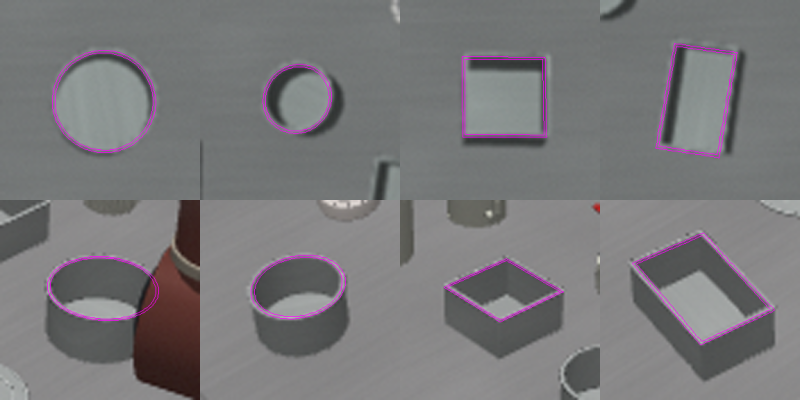

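Both views agree on the pots to within about 2 mm. Now I'll move towards lid_square.

{"method": "arm_command", "body": {
  "moves": [
    [0, [1, 0, 0.3], 0.02],
    [0, [1, 0, 0.3], 0.02],
    [0, [1, 0, 0.3], 0.02],
    [0, [1, 0, 0.3], 0.02],
    [0, [1, 0, 0.3], 0.02]
  ]
}}

```text
time: 1.72
tool_pos: [0.4065, -0.497, 0.2084]
tool_rot: [-0.002, 0.987, 0.16, 0.0]
contact_force: [-0.0, 0.5, 0.2]
gripper_width: 0.5
grasp_force: 0.0
```

```bash
cat > g.py <<'E'
# usage: g.py x y z yaw -> shift (units .15) and turn for the move from here
from plant import manip
import sys,numpy as np
from scipy.spatial.transform import Rotation as Ro
s=manip.state();q=s['tool_rot'];M=Ro.from_quat([q[1],q[2],q[3],q[0]]).as_matrix()
x,y,z,yaw=map(float,sys.argv[1:5]);d=M.T@(np.array([x,y,z])-s['tool_pos'])/.15
yw=np.arctan2(M[1,0],M[0,0]);e=(yaw-yw+np.pi/2)%np.pi-np.pi/2
print('shift',d.round(3),'turn',round(-e/2/np.pi,4),'yaw',yw.round(4),'pos',s['tool_pos'].round(4),'t',s['time'],'F',np.round(s['contact_force'],1),'w',s['gripper_width'],s['grasp_force'],'j',np.round(s['joint_pos'],2))
E
python3 g.py .5406 -.4302 .1 .316
```

```text
shift [ 0.988 -0.136  0.724] turn 0.0009 yaw 0.3215 pos [ 0.4065 -0.497   0.2084] t 1.7167 F [-0.   0.5  0.2] w 0.500128940021748 0.0 j [-1.    0.13  1.61  0.    1.4   0.25]
```

{"method": "arm_command", "body": {
  "moves": [
    [0, [0.988, -0.136, 0.72], 0.001],
    [0, [0.988, -0.136, 0.72], 0.001],
    [0, [0.988, -0.136, 0.72], 0.001],
    [0, [0.988, -0.136, 0.72], 0.001],
    [0, [0.988, -0.136, 0.72], 0.001],
    [0, [0.988, -0.136, 0.72], 0.001],
    [0, [0.988, -0.136, 0.72], 0.001]
  ]
}}

```text
time: 2.3
tool_pos: [0.537, -0.4353, 0.1028]
tool_rot: [-0.0, 0.988, 0.155, -0.001]
contact_force: [0.1, 0.6, 0.3]
gripper_width: 0.497
grasp_force: 0.0
```

```bash
python3 g.py .5406 -.4302 .039 .316; python3 - <<'E'
from plant import manip
from h import *
p=manip.grab_frame('side');cv2.imwrite('pics/s1.png',cv2.resize(p['frame'][80:300,230:530],(750,550),interpolation=cv2.INTER_CUBIC)[:,:,::-1])
E
```

```text
shift [ 0.034 -0.025  0.425] turn -0.0008 yaw 0.311 pos [ 0.537  -0.4353  0.1028] t 2.3 F [0.1 0.6 0.3] w 0.4971231324453793 0.0 j [-0.79  0.33  1.56 -0.    1.25  0.47]
```

View pics/s1.png

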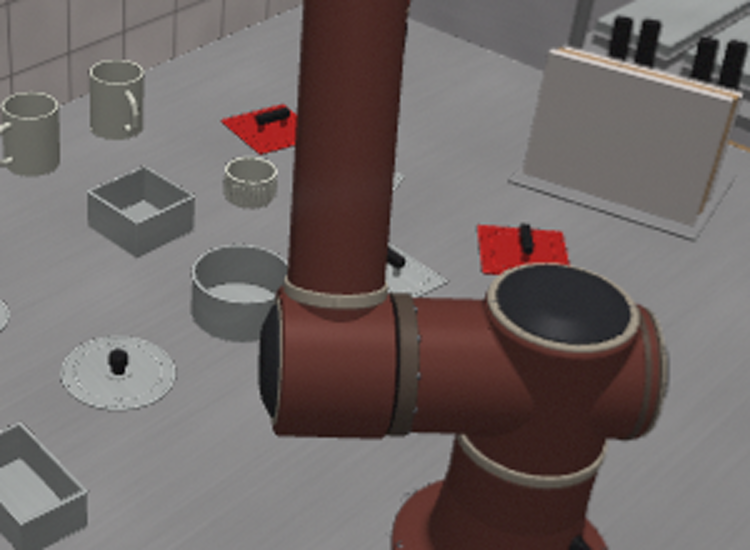

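The arm blocks the side view of the square lid. The reading lags the command by a few mm, so I'll go straight down from the commanded pose.

{"method": "arm_command", "body": {
  "moves": [
    [0, [0, 0, 0.2], 0],
    [0, [0, 0, 0.3], 0],
    [0, [0, 0, 0.405], 0],
    [0, [0, 0, 0.405], 0],
    [0, [0, 0, 0.405], 0],
    [0, [0, 0, 0.405], 0]
  ]
}}

```text
time: 2.85
tool_pos: [0.5374, -0.4361, 0.0435]
tool_rot: [0.001, 0.988, 0.154, 0.0]
contact_force: [0.5, 0.7, 0.2]
gripper_width: 0.5
grasp_force: 0.0
```

```bash
python3 g.py .5406 -.4302 .039 .316
```

```text
shift [ 0.032 -0.031  0.03 ] turn -0.0011 yaw 0.3093 pos [ 0.5374 -0.4361  0.0435] t 2.85 F [0.5 0.7 0.2] w 0.49955610799604 0.0 j [-0.79  0.4   1.58 -0.    1.16  0.47]
```

{"method": "arm_command", "body": {
  "moves": [
    [0, [0.032, -0.031, 0.03], -0.001],
    [0, [0.032, -0.031, 0.03], -0.001],
    [0, [0.032, -0.031, 0.03], -0.001],
    [-1, [0.032, -0.031, 0.03], -0.001],
    [-1, [0.032, -0.031, 0.03], -0.001],
    [-1, [0.032, -0.031, 0.03], -0.001],
    [-1, [0.032, -0.031, 0.03], -0.001],
    [-1, [0.032, -0.031, 0.03], -0.001],
    [-1, [0.032, -0.031, 0.03], -0.001]
  ]
}}

```text
time: 3.6
tool_pos: [0.5408, -0.4298, 0.0386]
tool_rot: [0.0, 0.988, 0.157, 0.0]
contact_force: [-0.2, -1.0, 2.4]
gripper_width: 0.149
grasp_force: 60.0
```

```bash
python3 g.py .5406 -.4302 .18 -.0237
```

```text
shift [-0.002  0.003 -0.943] turn 0.0541 yaw 0.3161 pos [ 0.5408 -0.4298  0.0386] t 3.6 F [-0.2 -1.   2.4] w 0.14888382192786292 60.0249445438385 j [-0.78  0.41  1.58  0.    1.15  0.48]
```

{"method": "arm_command", "body": {
  "moves": [
    [-1, [0, 0, -0.15], 0],
    [-1, [0, 0, -0.4], 0],
    [-1, [0, 0, -0.65], 0.018],
    [-1, [0, 0, -0.9], 0.036],
    [-1, [0, 0, -0.94], 0.054],
    [-1, [0, 0, -0.94], 0.054],
    [-1, [0, 0, -0.94], 0.054],
    [-1, [0, 0, -0.94], 0.054]
  ]
}}

```text
time: 4.27
tool_pos: [0.5393, -0.4284, 0.1759]
tool_rot: [-0.002, 1.0, -0.01, -0.002]
contact_force: [-0.3, -0.8, -0.7]
gripper_width: 0.148
grasp_force: 59.5
```

```bash
python3 g.py .6649 -.138 .16 -.0237
```

```text
shift [ 0.797 -1.953  0.11 ] turn 0.0004 yaw -0.0209 pos [ 0.5393 -0.4284  0.1759] t 4.2667 F [-0.3 -0.8 -0.7] w 0.14768140393279167 59.534838795661926 j [-0.78  0.26  1.52 -0.    1.37  0.81]
```

{"method": "arm_command", "body": {
  "moves": [
    [-1, [0.06, -0.15, 0], 0],
    [-1, [0.16, -0.4, 0], 0],
    [-1, [0.27, -0.65, 0], 0],
    [-1, [0.37, -0.9, 0.05], 0],
    [-1, [0.4, -0.98, 0.05], 0],
    [-1, [0.4, -0.98, 0.05], 0]
  ]
}}

```text
time: 4.77
tool_pos: [0.6034, -0.2796, 0.1676]
tool_rot: [-0.002, 1.0, -0.009, -0.003]
contact_force: [-0.2, 0.2, -1.4]
gripper_width: 0.151
grasp_force: 59.5
```

{"method": "arm_command", "body": {
  "moves": [
    [-1, [0.06, -0.15, 0], 0],
    [-1, [0.16, -0.4, 0], 0],
    [-1, [0.27, -0.65, 0], 0],
    [-1, [0.37, -0.9, 0.05], 0],
    [-1, [0.4, -0.975, 0.06], 0],
    [-1, [0.4, -0.975, 0.06], 0],
    [-1, [0.4, -0.975, 0.06], 0],
    [-1, [0.4, -0.975, 0.06], 0]
  ]
}}

```text
time: 5.43
tool_pos: [0.6665, -0.1408, 0.1617]
tool_rot: [0.0, 1.0, -0.012, -0.001]
contact_force: [-0.5, 0.1, -2.2]
gripper_width: 0.149
grasp_force: 59.5
```

```bash
python3 g.py .6649 -.138 .16 -.0237;python3 - <<'E'
from plant import manip
from h import *
t,s=manip.grab_frame('top'),manip.grab_frame('side')
for p,n in((t,'a'),(s,'b')):
    u=proj(p,[[.66,-.13,.08]])[0].astype(int);f=p['frame'][u[1]-60:u[1]+60,u[0]-80:u[0]+80];cv2.imwrite(f'pics/q{n}.png',f)
cv2.imwrite('pics/q.png',cv2.resize(np.hstack([cv2.imread('pics/qa.png'),cv2.imread('pics/qb.png')]),(800,300),interpolation=cv2.INTER_CUBIC))
for n in ('pot_square',): print(fit(n,[t,s],UV[n]))
E
```

```text
shift [-0.011 -0.018  0.011] turn -0.0001 yaw -0.0242 pos [ 0.6665 -0.1408  0.1617] t 5.4333 F [-0.5  0.1 -2.2] w 0.14897500382839074 59.48948800563812 j [-0.32  0.25  1.55 -0.    1.34  1.28]
(array([ 0.66395341, -0.1372561 , -0.03124192]), np.float64(245.3065185546875))
```

View pics/q.png

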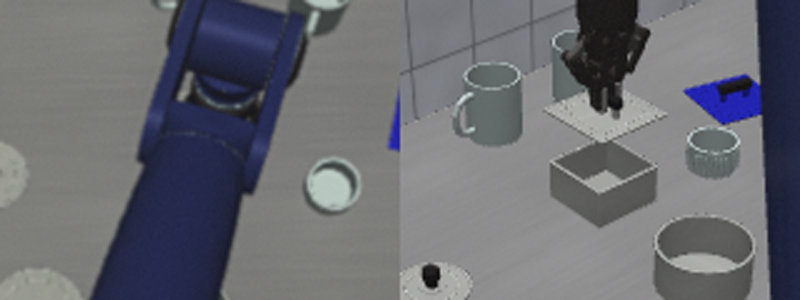

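The lid (605,112 in the view) hangs level and square over the square pot (603,180). Lowering it now.

{"method": "arm_command", "body": {
  "moves": [
    [-1, [-0.011, -0.018, 0.1], 0],
    [-1, [-0.011, -0.018, 0.25], 0],
    [-1, [-0.011, -0.018, 0.36], 0],
    [-1, [-0.011, -0.018, 0.42], 0],
    [-1, [-0.011, -0.018, 0.45], 0],
    [-1, [-0.011, -0.018, 0.47], 0],
    [-1, [-0.011, -0.018, 0.485], 0],
    [-1, [-0.011, -0.018, 0.495], 0],
    [-1, [-0.011, -0.018, 0.495], 0],
    [-1, [-0.011, -0.018, 0.495], 0]
  ]
}}

```text
time: 6.37
tool_pos: [0.6662, -0.1365, 0.0892]
tool_rot: [0.0, 1.0, -0.012, 0.001]
contact_force: [0.6, 0.3, -1.4]
gripper_width: 0.149
grasp_force: 59.5
```

```bash
python3 g.py .6649 -.138 .0866 -.0237;
```

```text
shift [-0.009  0.01   0.018] turn 0.0001 yaw -0.0231 pos [ 0.6662 -0.1365  0.0892] t 6.3667 F [ 0.6  0.3 -1.4] w 0.14854624959123264 59.476173520088196 j [-0.31  0.32  1.6  -0.    1.22  1.28]
```

{"method": "arm_command", "body": {
  "moves": [
    [-1, [-0.005, 0.005, 0.01], 0],
    [-1, [-0.005, 0.005, 0.016], 0],
    [-1, [-0.005, 0.005, 0.02], 0],
    [-1, [-0.005, 0.005, 0.022], 0],
    [-1, [-0.005, 0.005, 0.022], 0]
  ]
}}

```text
time: 6.78
tool_pos: [0.6652, -0.1373, 0.0866]
tool_rot: [0.0, 1.0, -0.012, 0.0]
contact_force: [-3.1, 0.2, 6.2]
gripper_width: 0.151
grasp_force: 60.4
```

Contact at exactly the seat height. Releasing and rising.

{"method": "arm_command", "body": {
  "moves": [
    [-0.3, [0, 0, 0], 0],
    [-0.3, [0, 0, 0], 0],
    [0, [0, 0, 0], 0],
    [0, [0, 0, 0], 0],
    [0, [0, 0, -0.1], 0],
    [0, [0, 0, -0.3], 0],
    [0, [0, 0, -0.45], 0],
    [0, [0, 0, -0.55], 0],
    [0, [0, 0, -0.55], 0],
    [0, [0, 0, -0.55], 0]
  ]
}}

```text
time: 7.62
tool_pos: [0.6655, -0.1373, 0.169]
tool_rot: [0.0, 1.0, -0.012, 0.001]
contact_force: [-0.0, -0.1, -1.2]
gripper_width: 0.501
grasp_force: 0.0
```

```bash
python3 g.py .3815 -.2992 .15 -.125;
```

```text
shift [-1.868  1.123  0.123] turn 0.0162 yaw -0.0232 pos [ 0.6655 -0.1373  0.169 ] t 7.6167 F [-0.  -0.1 -1.2] w 0.5010710568310625 0.0 j [-0.31  0.24  1.55 -0.    1.34  1.28]
```

{"method": "arm_command", "body": {
  "moves": [
    [0, [-0.2, 0.12, 0], 0],
    [0, [-0.4, 0.24, 0], 0],
    [0, [-0.64, 0.38, 0], 0],
    [0, [-0.9, 0.54, 0], 0],
    [0, [-0.94, 0.56, 0], 0],
    [0, [-0.94, 0.56, 0], 0]
  ]
}}

```text
time: 8.12
tool_pos: [0.5187, -0.2183, 0.1649]
tool_rot: [-0.001, 1.0, -0.013, -0.002]
contact_force: [-0.1, 0.5, -0.3]
gripper_width: 0.501
grasp_force: 0.0
```

{"method": "arm_command", "body": {
  "moves": [
    [0, [-0.2, 0.12, 0], 0],
    [0, [-0.4, 0.24, 0.1], 0.01],
    [0, [-0.64, 0.38, 0.2], 0.016],
    [0, [-0.9, 0.54, 0.3], 0.016],
    [0, [-0.93, 0.56, 0.4], 0.016],
    [0, [-0.93, 0.56, 0.45], 0.016],
    [0, [-0.93, 0.56, 0.5], 0.016],
    [0, [-0.93, 0.56, 0.5], 0.016],
    [0, [-0.93, 0.56, 0.5], 0.016]
  ]
}}

```text
time: 8.87
tool_pos: [0.3817, -0.2979, 0.0923]
tool_rot: [-0.0, 0.998, -0.061, -0.0]
contact_force: [-0.4, -0.7, -0.6]
gripper_width: 0.504
grasp_force: 0.0
```

```bash
python3 g.py .3815 -.2992 .039 -.125;
```

```text
shift [-0.     0.009  0.356] turn 0.0005 yaw -0.122 pos [ 0.3817 -0.2979  0.0923] t 8.8667 F [-0.4 -0.7 -0.6] w 0.5043330156870375 0.0 j [-0.82 -0.12  2.07  0.    1.19  0.88]
```

{"method": "arm_command", "body": {
  "moves": [
    [0, [0, 0.009, 0.15], 0],
    [0, [0, 0.009, 0.25], 0],
    [0, [0, 0.009, 0.32], 0],
    [0, [0, 0.009, 0.355], 0],
    [0, [0, 0.009, 0.355], 0],
    [0, [0, 0.009, 0.355], 0],
    [0, [0, 0.009, 0.355], 0],
    [-1, [0, 0.009, 0.355], 0],
    [-1, [0, 0.009, 0.355], 0],
    [-1, [0, 0.009, 0.355], 0],
    [-1, [0, 0.009, 0.355], 0],
    [-1, [0, 0.009, 0.355], 0],
    [-1, [0, 0.009, 0.355], 0]
  ]
}}

```text
time: 9.95
tool_pos: [0.3809, -0.3005, 0.0402]
tool_rot: [0.001, 0.998, -0.062, 0.001]
contact_force: [-0.3, 0.2, 6.1]
gripper_width: 0.149
grasp_force: 60.7
```

```bash
python3 g.py .3692 .3045 .18 -.1568;
```

```text
shift [-0.574 -3.992 -0.937] turn 0.0053 yaw -0.1238 pos [ 0.3809 -0.3005  0.0402] t 9.95 F [-0.3  0.2  6.1] w 0.1494002909590884 60.6993305683136 j [-0.82 -0.04  2.09 -0.    1.08  0.87]
```

{"method": "arm_command", "body": {
  "moves": [
    [-1, [0, 0, -0.1], 0],
    [-1, [0, 0, -0.3], 0],
    [-1, [0, 0, -0.5], 0],
    [-1, [0, 0, -0.7], 0],
    [-1, [0, -0.1, -0.9], 0],
    [-1, [0, -0.3, -0.94], 0],
    [-1, [0, -0.55, -0.94], 0],
    [-1, [0, -0.8, -0.94], 0],
    [-1, [0, -1, -0.94], 0]
  ]
}}

```text
time: 10.7
tool_pos: [0.3984, -0.1489, 0.1797]
tool_rot: [-0.0, 0.998, -0.062, -0.0]
contact_force: [0.8, -0.3, -0.9]
gripper_width: 0.148
grasp_force: 59.8
```

{"method": "arm_command", "body": {
  "moves": [
    [-1, [0, -0.2, 0], 0],
    [-1, [0, -0.44, 0], 0],
    [-1, [0, -0.68, 0], 0],
    [-1, [0, -0.92, 0], 0],
    [-1, [0, -1, 0], 0]
  ]
}}

```text
time: 11.12
tool_pos: [0.4167, 0.0015, 0.1794]
tool_rot: [-0.001, 0.998, -0.06, -0.001]
contact_force: [0.4, -1.1, -0.4]
gripper_width: 0.154
grasp_force: 59.8
```

{"method": "arm_command", "body": {
  "moves": [
    [-1, [-0.05, -0.2, 0], 0],
    [-1, [-0.1, -0.44, 0], 0],
    [-1, [-0.15, -0.68, 0], 0],
    [-1, [-0.2, -0.92, 0], 0],
    [-1, [-0.25, -1, 0], 0],
    [-1, [-0.25, -1, 0], 0]
  ]
}}

```text
time: 11.62
tool_pos: [0.3971, 0.1536, 0.1793]
tool_rot: [-0.0, 0.998, -0.059, -0.001]
contact_force: [-0.5, -0.2, -1.2]
gripper_width: 0.15
grasp_force: 59.8
```

```bash
python3 g.py .3692 .3045 .15 -.1568;
```

```text
shift [-0.304 -0.977  0.196] turn 0.006 yaw -0.1189 pos [0.3971 0.1536 0.1793] t 11.6167 F [-0.5 -0.2 -1.2] w 0.1495595875343735 59.80516791343689 j [ 0.19 -0.4   2.14  0.    1.4   1.88]
```

{"method": "arm_command", "body": {
  "moves": [
    [-1, [-0.05, -0.2, 0], 0],
    [-1, [-0.12, -0.44, 0], 0],
    [-1, [-0.2, -0.68, 0], 0.003],
    [-1, [-0.28, -0.9, 0], 0.006],
    [-1, [-0.304, -0.977, 0.1], 0.006],
    [-1, [-0.304, -0.977, 0.19], 0.006],
    [-1, [-0.304, -0.977, 0.19], 0.006],
    [-1, [-0.304, -0.977, 0.19], 0.006],
    [-1, [-0.304, -0.977, 0.19], 0.006]
  ]
}}

```text
time: 12.37
tool_pos: [0.372, 0.3016, 0.152]
tool_rot: [0.0, 0.997, -0.081, 0.0]
contact_force: [1.7, 0.4, -0.5]
gripper_width: 0.149
grasp_force: 59.8
```

```bash
python3 g.py .3692 .3045 .0832 -.1568;python3 - <<'E'
from plant import manip
from h import *
t,s=manip.grab_frame('top'),manip.grab_frame('side')
print(fit('pot_oblong',[s],proj(s,[[.3692,.3045,.05]])[0]))
L=[]
for p in (t,s):
    u=proj(p,[[.37,.3,.08]])[0].astype(int);u=np.clip(u,[80,60],[480,360]);L.append(p['frame'][u[1]-60:u[1]+60,u[0]-80:u[0]+80])
cv2.imwrite('pics/o.png',cv2.resize(np.hstack(L),(800,300),interpolation=cv2.INTER_CUBIC)[:,:,::-1])
E
```

```text
shift [-0.022 -0.016  0.459] turn -0.0009 yaw -0.1627 pos [0.372  0.3016 0.152 ] t 12.3667 F [ 1.7  0.4 -0.5] w 0.14941994921913296 59.783822894096375 j [ 0.53 -0.22  2.05 -0.    1.31  2.26]
(array([ 0.36888601,  0.30524033, -0.19030475]), np.float64(189.06158447265625))
```

View pics/o.png

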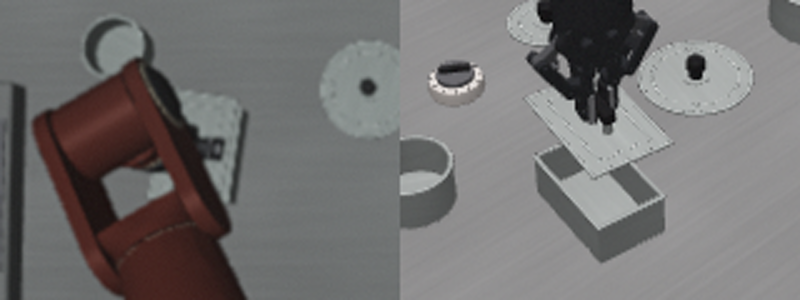

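The lid (600,130) hangs level above the oblong pot (600,200), with matching orientation. Lowering it.

{"method": "arm_command", "body": {
  "moves": [
    [-1, [-0.02, -0.017, 0.1], 0],
    [-1, [-0.02, -0.017, 0.22], 0],
    [-1, [-0.02, -0.017, 0.32], 0],
    [-1, [-0.02, -0.017, 0.38], 0],
    [-1, [-0.02, -0.017, 0.41], 0],
    [-1, [-0.02, -0.017, 0.43], 0],
    [-1, [-0.02, -0.017, 0.445], 0],
    [-1, [-0.02, -0.017, 0.455], 0],
    [-1, [-0.02, -0.017, 0.455], 0],
    [-1, [-0.02, -0.017, 0.455], 0]
  ]
}}

```text
time: 13.3
tool_pos: [0.3694, 0.3056, 0.0841]
tool_rot: [-0.0, 0.997, -0.081, 0.0]
contact_force: [0.5, -0.0, -1.5]
gripper_width: 0.147
grasp_force: 59.8
```

```bash
python3 g.py .3692 .3045 .0832 -.1568
```

```text
shift [-0.     0.007  0.006] turn -0.0007 yaw -0.1614 pos [0.3694 0.3056 0.0841] t 13.3 F [ 0.5 -0.  -1.5] w 0.14705689235730698 59.83567535877228 j [ 0.54 -0.12  2.09  0.    1.18  2.27]
```

{"method": "arm_command", "body": {
  "moves": [
    [-1, [0, 0.005, 0.006], 0],
    [-1, [0, 0.005, 0.012], 0],
    [-1, [0, 0.005, 0.016], 0],
    [-1, [0, 0.005, 0.016], 0],
    [-1, [0, 0.005, 0.016], 0]
  ]
}}

```text
time: 13.72
tool_pos: [0.3694, 0.305, 0.0832]
tool_rot: [-0.0, 0.997, -0.08, 0.0]
contact_force: [-5.3, -2.3, 10.5]
gripper_width: 0.15
grasp_force: 61.3
```

Contact at the seat height. Releasing, then on to lid_large.

{"method": "arm_command", "body": {
  "moves": [
    [-0.3, [0, 0, 0], 0],
    [-0.3, [0, 0, 0], 0],
    [0, [0, 0, 0], 0],
    [0, [0, 0, 0], 0],
    [0, [0, 0, -0.1], 0],
    [0, [0, 0, -0.3], 0],
    [0, [0, 0, -0.45], 0],
    [0, [0, 0, -0.5], 0],
    [0, [0, 0, -0.5], 0]
  ]
}}

```text
time: 14.47
tool_pos: [0.3703, 0.3054, 0.1586]
tool_rot: [-0.001, 0.997, -0.081, 0.002]
contact_force: [0.4, -0.5, -0.5]
gripper_width: 0.498
grasp_force: 0.0
```

```bash
python3 g.py .458 .093 .1 -.16;
```

```text
shift [0.803 1.305 0.389] turn -0.0002 yaw -0.1614 pos [0.3703 0.3054 0.1586] t 14.4667 F [ 0.4 -0.5 -0.5] w 0.4981779093401008 0.0 j [ 0.53 -0.23  2.04 -0.    1.32  2.27]
```

{"method": "arm_command", "body": {
  "moves": [
    [0, [0.1, 0.2, 0], 0],
    [0, [0.25, 0.42, 0], 0],
    [0, [0.4, 0.64, 0], 0],
    [0, [0.55, 0.85, 0], 0],
    [0, [0.6, 0.95, 0], 0],
    [0, [0.6, 0.95, 0], 0]
  ]
}}

```text
time: 14.97
tool_pos: [0.4348, 0.1466, 0.154]
tool_rot: [0.001, 0.997, -0.083, -0.001]
contact_force: [-0.7, 1.0, 0.2]
gripper_width: 0.502
grasp_force: 0.0
```

{"method": "arm_command", "body": {
  "moves": [
    [0, [0.1, 0.2, 0], 0],
    [0, [0.2, 0.35, 0.1], 0],
    [0, [0.2, 0.355, 0.3], 0],
    [0, [0.2, 0.355, 0.45], 0],
    [0, [0.2, 0.355, 0.45], 0],
    [0, [0.2, 0.355, 0.45], 0]
  ]
}}

```text
time: 15.47
tool_pos: [0.4536, 0.0927, 0.0861]
tool_rot: [0.0, 0.997, -0.08, -0.003]
contact_force: [0.6, 0.4, 0.9]
gripper_width: 0.501
grasp_force: 0.0
```

```bash
python3 g.py .458 .093 .039 -.16;
```

```text
shift [ 0.03  -0.007  0.314] turn -0.0001 yaw -0.1607 pos [0.4536 0.0927 0.0861] t 15.4667 F [0.6 0.4 0.9] w 0.5007398495644982 0.0 j [ 0.04 -0.17  2.12  0.    1.19  1.77]
```

{"method": "arm_command", "body": {
  "moves": [
    [0, [0.03, -0.007, 0.15], 0],
    [0, [0.03, -0.007, 0.23], 0],
    [0, [0.03, -0.007, 0.29], 0],
    [0, [0.03, -0.007, 0.314], 0],
    [0, [0.03, -0.007, 0.314], 0],
    [0, [0.03, -0.007, 0.314], 0],
    [0, [0.03, -0.007, 0.314], 0],
    [-1, [0.03, -0.007, 0.314], 0],
    [-1, [0.03, -0.007, 0.314], 0],
    [-1, [0.03, -0.007, 0.314], 0],
    [-1, [0.03, -0.007, 0.314], 0],
    [-1, [0.03, -0.007, 0.314], 0],
    [-1, [0.03, -0.007, 0.314], 0]
  ]
}}

```text
time: 16.55
tool_pos: [0.4612, 0.0925, 0.0426]
tool_rot: [-0.0, 0.997, -0.081, 0.001]
contact_force: [-1.8, -0.7, 6.1]
gripper_width: 0.227
grasp_force: 58.6
```

```bash
python3 g.py .4476 -.1014 .18 -.16;
```

```text
shift [ 0.119  1.29  -0.916] turn -0.0002 yaw -0.1615 pos [0.4612 0.0925 0.0426] t 16.55 F [-1.8 -0.7  6.1] w 0.22681248929330325 58.56515983119607 j [ 0.04 -0.08  2.13  0.    1.09  1.77]
```

{"method": "arm_command", "body": {
  "moves": [
    [-1, [0, 0, -0.1], 0],
    [-1, [0, 0, -0.3], 0],
    [-1, [0, 0, -0.5], 0],
    [-1, [0, 0, -0.7], 0],
    [-1, [0.02, 0.1, -0.85], 0],
    [-1, [0.04, 0.3, -0.85], 0],
    [-1, [0.06, 0.5, -0.85], 0],
    [-1, [0.1, 0.7, -0.85], 0],
    [-1, [0.1, 0.9, -0.85], 0],
    [-1, [0.1, 0.98, -0.85], 0],
    [-1, [0.1, 0.98, -0.85], 0]
  ]
}}

```text
time: 17.47
tool_pos: [0.4511, -0.0572, 0.1686]
tool_rot: [0.0, 0.997, -0.083, -0.0]
contact_force: [-0.5, 1.1, -1.4]
gripper_width: 0.232
grasp_force: 59.0
```

{"method": "arm_command", "body": {
  "moves": [
    [-1, [0.02, 0.15, 0], 0],
    [-1, [0.035, 0.31, 0], 0],
    [-1, [0.035, 0.31, 0], 0],
    [-1, [0.035, 0.31, 0], 0],
    [-1, [0.035, 0.31, 0], 0]
  ]
}}

```text
time: 17.88
tool_pos: [0.4493, -0.1009, 0.1686]
tool_rot: [-0.0, 0.997, -0.08, -0.0]
contact_force: [-0.6, 0.4, -0.8]
gripper_width: 0.231
grasp_force: 59.2
```

```bash
python3 g.py .4496 -.1014 .0956 -.16;python3 - <<'E'
from plant import manip
from h import *
t,s=manip.grab_frame('top'),manip.grab_frame('side')
print(fit('pot_large',[s],proj(s,[[.4476,-.1014,.06]])[0]))
L=[]
for p in (t,s):
    u=proj(p,[[.45,-.1,.08]])[0].astype(int);L.append(p['frame'][u[1]-60:u[1]+60,u[0]-80:u[0]+80])
cv2.imwrite('pics/l.png',cv2.resize(np.hstack(L),(800,300),interpolation=cv2.INTER_CUBIC)[:,:,::-1])
E
```

```text
shift [0.003 0.003 0.487] turn -0.0002 yaw -0.161 pos [ 0.4493 -0.1009  0.1686] t 17.8833 F [-0.6  0.4 -0.8] w 0.2306677156344891 59.158946173265576 j [-0.38 -0.29  2.07  0.    1.36  1.35]
(array([ 4.45566738e-01, -9.76086006e-02,  4.58084732e-07]), np.float64(211.53945922851562))
```

View pics/l.png

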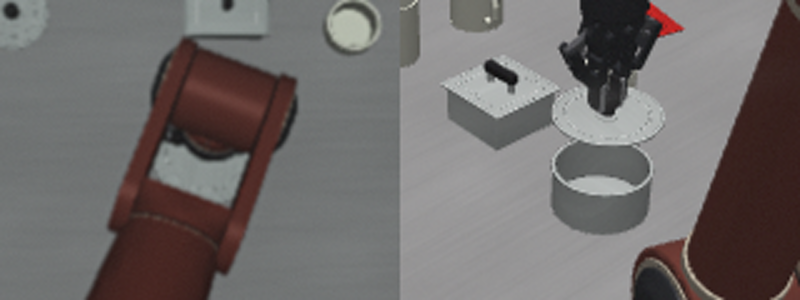

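The square lid is seated flat (500,80). The large lid (608,118) hangs level over its pot (602,170). Lowering it.

{"method": "arm_command", "body": {
  "moves": [
    [-1, [-0.005, -0.008, 0.1], 0],
    [-1, [-0.005, -0.008, 0.22], 0],
    [-1, [-0.005, -0.008, 0.32], 0],
    [-1, [-0.005, -0.008, 0.39], 0],
    [-1, [-0.005, -0.008, 0.43], 0],
    [-1, [-0.005, -0.008, 0.45], 0],
    [-1, [-0.005, -0.008, 0.465], 0],
    [-1, [-0.005, -0.008, 0.475], 0],
    [-1, [-0.005, -0.008, 0.475], 0],
    [-1, [-0.005, -0.008, 0.475], 0]
  ]
}}

```text
time: 18.82
tool_pos: [0.4492, -0.1007, 0.0984]
tool_rot: [0.0, 0.997, -0.081, 0.001]
contact_force: [-0.1, 0.4, -0.5]
gripper_width: 0.226
grasp_force: 59.1
```

```bash
python3 g.py .4485 -.0998 .0956 -.16
```

```text
shift [-0.006 -0.005  0.019] turn -0.0002 yaw -0.1615 pos [ 0.4492 -0.1007  0.0984] t 18.8167 F [-0.1  0.4 -0.5] w 0.22594479864772182 59.14894435554743 j [-0.38 -0.2   2.13 -0.    1.21  1.35]
```

{"method": "arm_command", "body": {
  "moves": [
    [-1, [-0.005, -0.005, 0.01], 0],
    [-1, [-0.005, -0.005, 0.016], 0],
    [-1, [-0.005, -0.005, 0.02], 0],
    [-1, [-0.005, -0.005, 0.023], 0],
    [-1, [-0.005, -0.005, 0.023], 0]
  ]
}}

```text
time: 19.23
tool_pos: [0.4484, -0.0997, 0.0956]
tool_rot: [-0.0, 0.997, -0.081, -0.0]
contact_force: [-4.0, 0.9, 8.0]
gripper_width: 0.224
grasp_force: 60.0
```

Seated. Releasing, then on to lid_small.

{"method": "arm_command", "body": {
  "moves": [
    [-0.3, [0, 0, 0], 0],
    [-0.3, [0, 0, 0], 0],
    [0, [0, 0, 0], 0],
    [0, [0, 0, 0], 0],
    [0, [0, 0, -0.1], 0],
    [0, [0, 0, -0.3], 0],
    [0, [0, 0, -0.45], 0],
    [0, [0, 0, -0.5], 0],
    [0, [0, 0, -0.5], 0]
  ]
}}

```text
time: 19.98
tool_pos: [0.4497, -0.1002, 0.1718]
tool_rot: [0.001, 0.997, -0.081, 0.002]
contact_force: [0.0, -0.1, -0.4]
gripper_width: 0.502
grasp_force: 0.0
```

```bash
python3 g.py .657 .1532 .1 -.16;
```

```text
shift [ 1.09  -1.89   0.482] turn -0.0002 yaw -0.1614 pos [ 0.4497 -0.1002  0.1718] t 19.9833 F [ 0.  -0.1 -0.4] w 0.5019977429633659 0.0 j [-0.38 -0.29  2.07  0.    1.36  1.35]
```

{"method": "arm_command", "body": {
  "moves": [
    [0, [0.1, -0.18, 0], 0],
    [0, [0.22, -0.4, 0], 0],
    [0, [0.34, -0.62, 0], 0],
    [0, [0.46, -0.84, 0], 0],
    [0, [0.55, -0.95, 0], 0]
  ]
}}

```text
time: 20.4
tool_pos: [0.5527, 0.0308, 0.1668]
tool_rot: [-0.001, 0.997, -0.08, -0.001]
contact_force: [-0.5, -0.4, 0.7]
gripper_width: 0.497
grasp_force: 0.0
```

{"method": "arm_command", "body": {
  "moves": [
    [0, [0.1, -0.18, 0], 0],
    [0, [0.22, -0.4, 0], 0],
    [0, [0.34, -0.62, 0.1], 0],
    [0, [0.46, -0.84, 0.2], 0],
    [0, [0.54, -0.94, 0.35], 0],
    [0, [0.54, -0.94, 0.48], 0],
    [0, [0.54, -0.94, 0.48], 0],
    [0, [0.54, -0.94, 0.48], 0]
  ]
}}

```text
time: 21.07
tool_pos: [0.6527, 0.1537, 0.0933]
tool_rot: [0.001, 0.997, -0.08, -0.003]
contact_force: [0.6, -0.2, -0.8]
gripper_width: 0.499
grasp_force: 0.0
```

```bash
python3 g.py .657 .1532 .039 -.16;
```

```text
shift [ 0.031 -0.002  0.362] turn -0.0002 yaw -0.1611 pos [0.6527 0.1537 0.0933] t 21.0667 F [ 0.6 -0.2 -0.8] w 0.4991227063386775 0.0 j [ 0.12  0.3   1.61 -0.    1.23  1.85]
```

{"method": "arm_command", "body": {
  "moves": [
    [0, [0.028, 0, 0.15], 0],
    [0, [0.028, 0, 0.25], 0],
    [0, [0.028, 0, 0.32], 0],
    [0, [0.028, 0, 0.355], 0],
    [0, [0.028, 0, 0.355], 0],
    [0, [0.028, 0, 0.355], 0],
    [0, [0.028, 0, 0.355], 0],
    [-1, [0.028, 0, 0.355], 0],
    [-1, [0.028, 0, 0.355], 0],
    [-1, [0.028, 0, 0.355], 0],
    [-1, [0.028, 0, 0.355], 0],
    [-1, [0.028, 0, 0.355], 0],
    [-1, [0.028, 0, 0.355], 0]
  ]
}}

```text
time: 22.15
tool_pos: [0.6602, 0.1534, 0.0456]
tool_rot: [-0.0, 0.997, -0.081, 0.001]
contact_force: [-1.5, -0.3, 6.5]
gripper_width: 0.228
grasp_force: 59.1
```

```bash
python3 g.py .5121 .4319 .16 -.16;
```

```text
shift [-1.271 -1.675 -0.764] turn -0.0002 yaw -0.1613 pos [0.6602 0.1534 0.0456] t 22.15 F [-1.5 -0.3  6.5] w 0.22770115845030742 59.059097645804286 j [0.12 0.37 1.62 0.   1.15 1.85]
```

{"method": "arm_command", "body": {
  "moves": [
    [-1, [0, 0, -0.1], 0],
    [-1, [0, 0, -0.3], 0],
    [-1, [0, 0, -0.5], 0],
    [-1, [0, 0, -0.7], 0],
    [-1, [-0.05, -0.07, -0.8], 0],
    [-1, [-0.15, -0.2, -0.8], 0],
    [-1, [-0.3, -0.4, -0.8], 0],
    [-1, [-0.45, -0.6, -0.8], 0],
    [-1, [-0.6, -0.8, -0.8], 0],
    [-1, [-0.6, -0.8, -0.8], 0]
  ]
}}

```text
time: 22.98
tool_pos: [0.5854, 0.2919, 0.1633]
tool_rot: [-0.001, 0.997, -0.078, -0.002]
contact_force: [0.8, -0.5, -0.5]
gripper_width: 0.225
grasp_force: 59.0
```

{"method": "arm_command", "body": {
  "moves": [
    [-1, [-0.1, -0.14, 0], 0],
    [-1, [-0.25, -0.34, 0], 0],
    [-1, [-0.4, -0.54, 0], 0],
    [-1, [-0.55, -0.74, 0], 0],
    [-1, [-0.65, -0.87, 0], 0],
    [-1, [-0.65, -0.87, 0], 0],
    [-1, [-0.65, -0.87, 0], 0],
    [-1, [-0.65, -0.87, 0], 0]
  ]
}}

```text
time: 23.65
tool_pos: [0.5142, 0.4302, 0.1636]
tool_rot: [0.0, 0.997, -0.08, -0.0]
contact_force: [-0.4, -0.9, -1.3]
gripper_width: 0.221
grasp_force: 59.0
```

```bash
python3 g.py .515 .4315 .0886 -.16;python3 - <<'E'
from plant import manip
from h import *
t,s=manip.grab_frame('top'),manip.grab_frame('side')
print(fit('pot_small',[s],proj(s,[[.5121,.4319,.05]])[0]))
L=[]
for p in (t,s):
    u=proj(p,[[.51,.43,.08]])[0].astype(int);u=np.clip(u,[80,60],[480,360]);L.append(p['frame'][u[1]-60:u[1]+60,u[0]-80:u[0]+80])
cv2.imwrite('pics/sm.png',cv2.resize(np.hstack(L),(800,300),interpolation=cv2.INTER_CUBIC)[:,:,::-1])
E
```

```text
shift [ 0.004 -0.01   0.5  ] turn -0.0002 yaw -0.1612 pos [0.5142 0.4302 0.1636] t 23.65 F [-0.4 -0.9 -1.3] w 0.22118368249633558 59.02399999788031 j [ 0.59  0.23  1.58 -0.    1.34  2.32]
(array([5.11436355e-01, 4.34026028e-01, 9.71078045e-07]), np.float64(217.710205078125))
```

View pics/sm.png

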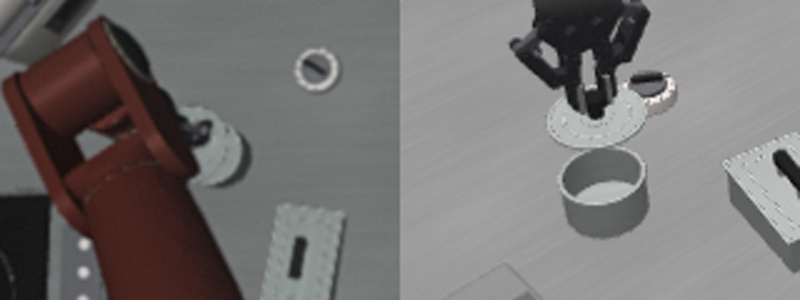

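The small lid (597,118) looks a little left of its pot (604,175), so I'll measure it where it hangs.

```bash
python3 - <<'E'
from plant import manip
from h import *
import h
s=manip.grab_frame('side');z=.1636-.0456+.01
for zz in (z,z-.003):
    h.S['lid_small']=(.096,.096,1,zz);print(fit('lid_small',[s],proj(s,[[.512,.4315,zz]])[0]))
E
```

```text
(array([5.13241457e-01, 4.28079939e-01, 2.17706134e-07]), np.float64(104.12528991699219))
(array([5.16423185e-01, 4.26536136e-01, 8.40575978e-07]), np.float64(104.27532196044922))
```

{"method": "arm_command", "body": {
  "moves": [
    [-1, [-0.01, -0.022, 0.1], 0],
    [-1, [-0.01, -0.022, 0.22], 0],
    [-1, [-0.01, -0.022, 0.32], 0],
    [-1, [-0.01, -0.022, 0.39], 0],
    [-1, [-0.01, -0.022, 0.43], 0],
    [-1, [-0.01, -0.022, 0.455], 0],
    [-1, [-0.01, -0.022, 0.475], 0],
    [-1, [-0.01, -0.022, 0.485], 0],
    [-1, [-0.01, -0.022, 0.485], 0],
    [-1, [-0.01, -0.022, 0.485], 0]
  ]
}}

```text
time: 24.63
tool_pos: [0.5139, 0.4344, 0.0921]
tool_rot: [-0.0, 0.997, -0.081, 0.001]
contact_force: [0.7, 0.4, -1.0]
gripper_width: 0.224
grasp_force: 59.0
```

```bash
python3 g.py .5135 .4335 .0886 -.16
```

```text
shift [-0.002  0.007  0.023] turn -0.0002 yaw -0.1614 pos [0.5139 0.4344 0.0921] t 24.6333 F [ 0.7  0.4 -1. ] w 0.22392829780629228 59.02180407894775 j [0.59 0.3  1.61 0.   1.22 2.32]
```

{"method": "arm_command", "body": {
  "moves": [
    [-1, [0, 0.004, 0.01], 0],
    [-1, [0, 0.004, 0.017], 0],
    [-1, [0, 0.004, 0.023], 0],
    [-1, [0, 0.004, 0.027], 0],
    [-1, [0, 0.004, 0.027], 0]
  ]
}}

```text
time: 25.05
tool_pos: [0.5136, 0.4336, 0.0885]
tool_rot: [-0.0, 0.997, -0.081, 0.0]
contact_force: [-2.2, -2.3, 5.5]
gripper_width: 0.221
grasp_force: 59.6
```

{"method": "arm_command", "body": {
  "moves": [
    [-0.3, [0, 0, 0], 0],
    [-0.3, [0, 0, 0], 0],
    [0, [0, 0, 0], 0],
    [0, [0, 0, 0], 0],
    [0, [0, 0, -0.1], 0],
    [0, [0, 0, -0.3], 0],
    [0, [0, 0, -0.5], 0],
    [0, [0, 0, -0.7], 0],
    [0, [0, 0, -0.9], 0],
    [0, [0, 0, -1], 0],
    [0, [0, 0, -1], 0]
  ]
}}

```text
time: 25.97
tool_pos: [0.5154, 0.4349, 0.2441]
tool_rot: [-0.003, 0.997, -0.081, 0.004]
contact_force: [-0.8, 1.0, 0.6]
gripper_width: 0.5
grasp_force: 0.0
```

{"method": "arm_command", "body": {
  "moves": [
    [0, [0.2, 0.2, 0], 0],
    [0, [0.35, 0.4, 0], 0],
    [0, [0.5, 0.6, 0], 0],
    [0, [0.6, 0.8, 0], 0],
    [0, [0.7, 0.95, 0], 0],
    [0, [0.7, 0.95, 0], 0],
    [0, [0.7, 0.95, 0], 0]
  ]
}}

```text
time: 26.55
tool_pos: [0.594, 0.2745, 0.2354]
tool_rot: [0.0, 0.997, -0.082, -0.001]
contact_force: [-1.2, 0.1, -0.3]
gripper_width: 0.499
grasp_force: 0.0
```

```bash
python3 - <<'E'
from plant import manip
from h import *
import h
t,s=manip.grab_frame('top'),manip.grab_frame('side')
print(manip.state()['tool_pos'])
L=[]
for n,(x,y) in dict(small=(.512,.4325),oblong=(.3692,.3045),large=(.447,-.1),square=(.6649,-.138)).items():
    z=S['pot_'+n][3]+.003;a=S['lid_'+n];h.S['lid_'+n]=(a[0],a[1],a[2],z)
    print(n,fit('lid_'+n,[s],proj(s,[[x,y,z]])[0])[0].round(4) if 0 else fit('lid_'+n,[t,s],proj(t,[[x,y,z]])[0])[0].round(4))
    u=proj(s,[[x,y,.04]])[0].astype(int);L.append(cv2.resize(s['frame'][u[1]-36:u[1]+36,u[0]-48:u[0]+48],(400,300),interpolation=cv2.INTER_CUBIC))
cv2.imwrite('pics/fin.png',np.vstack([np.hstack(L[:2]),np.hstack(L[2:])])[:,:,::-1])
E
```

```text
[0.5934868  0.27626076 0.23594545]
small [0.5112 0.4333 0.    ]
oblong [ 0.371   0.3037 -0.164 ]
large [ 0.4452 -0.0997  0.    ]
square [ 0.6653 -0.1376 -0.0206]
```

View pics/fin.png

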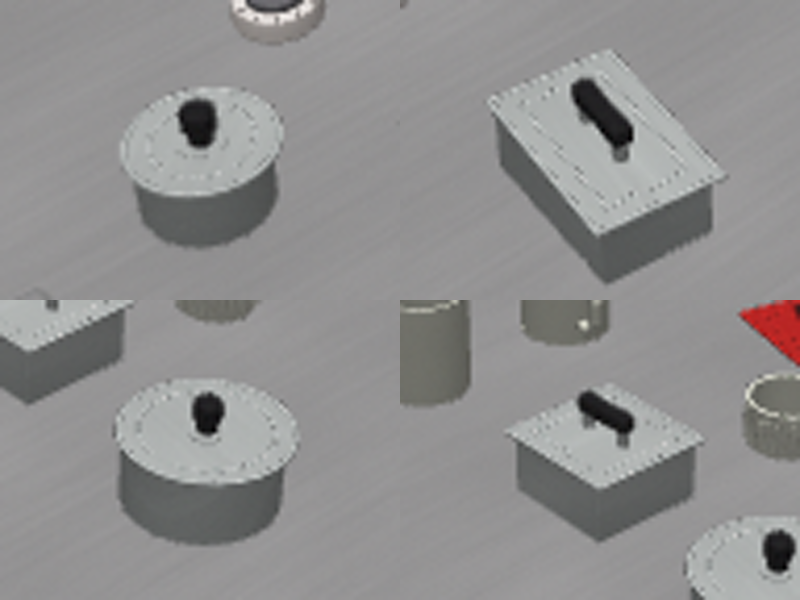

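All four lids sit flat and centred: small (200,140), oblong (610,145), large (207,430) and square (605,437). The contact heights matched the seat heights.

```bash
python3 -c "
from plant import manip
print(manip.job_done())"
```

```text
the job is handed in; nothing more can be done
None
```

All four lids are on their own pots, seated flat at the given seat heights, and the job is handed in at about 27 s of the 120 s allowed; I saw no pot, ramekin or timer pushed aside.

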